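# Set up a stepped spindle in V-blocks for a run-out check

### The job

Set the spindle up on the black granite plate for its run-out check: lay it level in the two V-blocks, the low block in the middle of its thick journal and the tall block in the middle of its thin one, in line with the end stop's button, with its thick end facing the button and within a centimetre of it. Then stand the dial indicator upright on the plate behind the spindle (on the side away from the robot), square to it and between the blocks, with its tip right above the middle of the barrel. Do not disturb the cylindrical square on the plate, and let go of everything.

Things in the scene. Friction and masses are not known exactly. Their poses are not given: they have to be found in the camera images.
- plate: Black granite plate fixed on the bench, 200 mm (its x, front to back) x 280 mm (its y, left-right). Origin: centre of its underside; flat top 40 mm above it. Its x points away from the robot (within 10 degrees).
- stop: End stop: light metal block fixed on the plate near its left or right end (varies), 50 mm (x, parallel to the plate's x) x 24 mm (y, along the plate's length) x 54 mm high. Mid on each 50 mm wide face a button stands 3 mm proud (15 mm from the stop's centre), 41 mm above the plate. The line along y through the buttons is the line to set up on. Origin: centre of its underside, on the plate's top.
- square: Cylindrical square: upright bright steel cylinder, diameter 40, 70 mm high, loose on the plate at the end opposite the stop, on the stop's line. Origin: centre of its underside. Not part of the job; leave it.
- low_block: Lower, wider steel V-block: 56 mm across (x) x 30 mm along the V (y) x 38 mm high; its 90-degree V, open at the top, is 36 mm wide and 18 mm deep and runs along y through both ends. Upright on the bench at the start. Origin: centre of its underside. A half turn changes nothing. Fits the spindle's thick journal.
- tall_block: Taller, narrower steel V-block: 36 mm across (x) x 30 mm along the V (y) x 45 mm high; its 90-degree V, open at the top, is 28 mm wide and 14 mm deep and runs along y. Upright on the bench at the start. Origin: centre of its underside. A half turn changes nothing. Fits the spindle's thin journal.
- spindle: Steel spindle, level in the cradle, axis 46 mm above the bench. x = its axis, to the thin end (it may roll: ignore y, z). Origin: on the axis, barrel middle. Along x, mm: thick journal dia 30, -70 to -20; barrel dia 36, -20 to 20 (grasp here; mass centre x -13); thin journal dia 14, 20 to 76; brass nose dia 9, to 88. In the blocks (at x -45 and +48) its axis is 41 above the plate's top.
- cradle: Wooden cradle that holds the spindle at the start, fixed: board 116 mm (x, along the spindle) x 62 x 10 mm high, with two notched uprights 20 mm thick and 56 wide at x = -45 (43 mm high) and x = +48 (51 mm high); the barrel between them is free on both sides. Origin: centre of its underside.
- stand: Dial indicator on a stand. Origin: underside, below the post. Base x -19 to 31, y +-21, 34 mm high. Square post 12 x 12 mm up to 150 mm, a 24 mm clamp round it at 90 to 110: take the bare post above that. From the clamp an arm runs to -x; round dial (dia 32) at x -58 to -72, 92 to 124 mm up; below it the ball tip at x -65, y 0, 66 mm up (7 mm over the barrel when set). Upright at the start.
Things that resemble listed ones, but are neither listed nor needed, are in the scene too. What is shaped like the tall_block but blue or orange is not meant.

How it is judged:
By the outcome, as a careful person would: the job done as asked, in the order asked, and still so for the second after the job is handed in, with the robot touching nothing.
It also fails if it takes over 106 s, if anything falls off the work surface, if the arm or the gripper's body presses on something with over 40 N, if the wrist force passes 120 N, or if a joint passes its speed limit or range.

### The arm

A 6-joint arm with a two-finger parallel gripper is mounted at the origin on the work surface. World frame = base frame: x ahead of the robot, y to its left, z up, the work surface at z = 0. Lengths are in m, angles in rad, forces in N, time in s.
With the tool pointing down it reaches from about 0.35 to 0.775 m from the base axis. Payload 7.3 kg.
Tool frame: the origin (TCP) lies between the finger pads; the fingertips stand 8 mm ahead of it and the grasp point (between the pads) lies 11 mm behind it (robot.nose_length is the distance from the TCP to the fingertips, in m); z points along the fingers, y is the line along which they close (so a half turn about z gives the same grasp; the last joint's range is limited). The gripper opens to 92 mm and grips with 3 to 60 N. Pads are 19 mm wide; open, the fingers measure 130 mm over their backs; the gripper's body (75 mm by 190 mm) begins 47 mm behind the grasp point.
Start: joints at [1.186, 0.342, 1.524, -0, 1.275, -0.146], TCP at [0.124, 0.51, 0.235] pointing down, gripper open.
Joint ranges: [-2.53, 2.53], [-0.77, 2.02], [0.04, 2.7], [-1, 4.14], [0.28, 2.66], [-3.11, 3.11]. Speed limits (rad/s): [2.57, 2.57, 3.14, 3.14, 3.14, 3.14].

### API

Orientations are given as [roll, pitch, yaw] about the fixed x, y, z axes, in that order (R = Rz(yaw) Ry(pitch) Rx(roll)).
In Python, from cell import robot gives the robot as it stands. The module is installed in compiled form; this text tells all that it offers.
- The arm moves only by the shell command python3 -m jog 'ROWS' [FORCE]. ROWS is JSON, a list that holds one entry, the list of rows, each a list of 5 numbers: the gripper's target within -1 to 1 (fully open at 1, half-way at 0, shut at -1), then the shift along the tool's x, y, z in m, then the turn about the tool's z in rad. A call has 1 to 5 rows; each row is the pose to reach, as a shift and turn from the pose commanded when the call began, along the tool's axes at that moment; what a row does not reach only later rows make up. A row lasts 1/12 s, in which the tool goes at most 41.7 mm and 7.16 degrees, less where a joint would pass 70% of its speed; a pose out of reach is approached as far as the arm can. A call with a gripper value outside its range is refused whole. The fingers move at their own pace and stop on an object; FORCE is the grip in N (left out, the last holds). Time passes only in rows, so rows that repeat a pose let the fingers close. It gives the time, the measured TCP pose, the force, the opening and the grip force at its end, in the units of the state.
- robot.observe(): the state, without advancing time (a new reading comes with each control period).
- robot.read_camera(name): name is "scene" or "side" or "wrist"; returns the picture (480x640x3 uint8, red, green, blue); there is no depth.
- robot.camera_model(name): a dict with "camera_matrix" (3x3 intrinsics, pixels), "position" and "attitude" of the camera in the world; the wrist camera has in their place "mount" (4x4, takes a point from camera to tool coordinates, whose origin is the TCP and whose axes are the flange's). Camera axes: x right, y down, z forward; pixel columns grow to the right and rows downward; lengths in m; the calibration is good to about 2 mm. The wrist camera is an equidistant fisheye: a pixel r from the principal point sees the ray r / f radians off the axis. A picture is of the moment at which its call begins: read the wrist's pose just before it. camera_model takes no time and is no camera call.
- robot.hand_in(): hands the job in; it is judged then, once.
The state is a dict: "time": time; "qpos": joint angles; "qvel": joint speeds; "joint_efforts": joint torques, N m; "tool_pos": TCP position; "tool_rot": TCP orientation; "contact_force": force on the tool from outside, world axes, zero at the start; "torque": the same for the moment, N m; "opening": finger opening in m; "grip_force": force on a finger pad.
Only numpy, scipy, OpenCV 4.12 (cv2) and the standard library are available. Lean on these libraries where they do the work, as an engineer would, in place of code of your own. Each camera call takes 0.05 s, during which the arm holds its last target. There are 200 camera calls.

## Working session

There is one attempt and no reset: what is moved stays moved. The work goes in short steps, Python scripts to look and compute and a shell command to move; the robot and the scene stay as the last step left them, time stands still between calls to the robot, and variables do not carry over. Pictures are saved under pics/ and viewed, at most 14 in all, crops included, and the job is handed in when it is done.

```bash
mkdir -p pics; cat > h.py <<'E'
import numpy as np,cv2
from cell import robot
from scipy.spatial.transform import Rotation as R
E
python3 - <<'E'
from h import *
for n in("scene","side","wrist"):
    s=robot.observe(); im=robot.read_camera(n); cv2.imwrite(f"pics/{n}0.png",im[:,:,::-1]); print(n,robot.camera_model(n))
print(s)
E
```

```text
scene {'camera_matrix': array([[544.32958912,   0.        , 325.32866235],
       [  0.        , 544.32958912, 231.22983411],
       [  0.        ,   0.        ,   1.        ]]), 'position': array([1.15106695, 0.01809022, 1.03987145]), 'attitude': array([-2.58394513e+00, -3.99870490e-04,  1.61213664e+00])}
side {'camera_matrix': array([[459.11833384,   0.        , 319.31326147],
       [  0.        , 459.11833384, 233.30195166],
       [  0.        ,   0.        ,   1.        ]]), 'position': array([0.38379695, 0.57191596, 0.83330816]), 'attitude': array([-2.48017851e+00,  1.34801669e-03, -2.91536243e+00])}
wrist {'camera_matrix': array([[371.64829954,   0.        , 309.40271876],
       [  0.        , 371.64829954, 237.32082095],
       [  0.        ,   0.        ,   1.        ]]), 'mount': array([[-6.02811726e-04, -9.66827639e-01, -2.55428960e-01,
         6.88090789e-02],
       [ 9.99999627e-01, -4.24801293e-04, -7.52075527e-04,
        -7.50287490e-04],
       [ 6.18620854e-04, -2.55429318e-01,  9.66827534e-01,
        -1.49776377e-01],
       [ 0.00000000e+00,  0.00000000e+00,  0.00000000e+00,
         1.00000000e+00]])}
{'time': 0.1, 'qpos': array([ 1.18601961e+00,  3.42644454e-01,  1.52488582e+00, -1.68813848e-05,
        1.27538236e+00, -1.46025670e-01]), 'qvel': array([-9.01251546e-05, -1.68743503e-03, -3.23229847e-03, -4.12072243e-04,
        1.52705107e-03,  1.66953483e-04]), 'joint_efforts': array([ 6.34536918e-04, -4.32005847e+01, -2.44691688e+01,  7.18208752e-02,
        5.26966061e-02, -4.66885376e-05]), 'tool_pos': array([0.1240275 , 0.50979822, 0.23413136]), 'tool_rot': array([-3.14028438e+00, -1.76094442e-04,  2.90284641e+00]), 'contact_force': array([-0.15080655,  0.40511099,  0.84758938]), 'torque': array([ 0.00836064, -0.0002326 ,  0.02823068]), 'grip_force': 0.0, 'opening': 0.09166754225354064}
```

View pics/scene0.png

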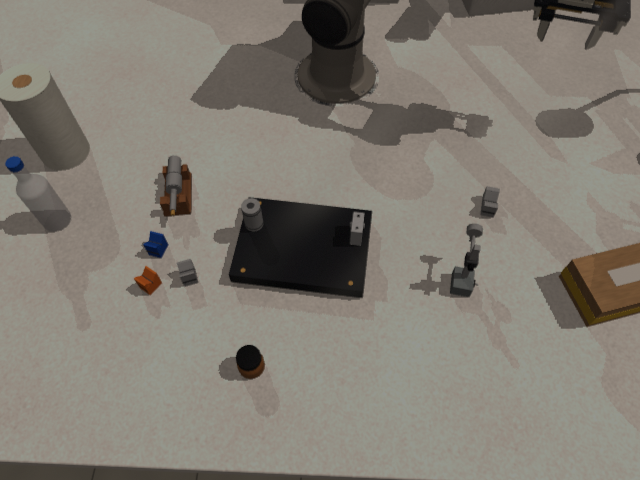

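View pics/side0.png

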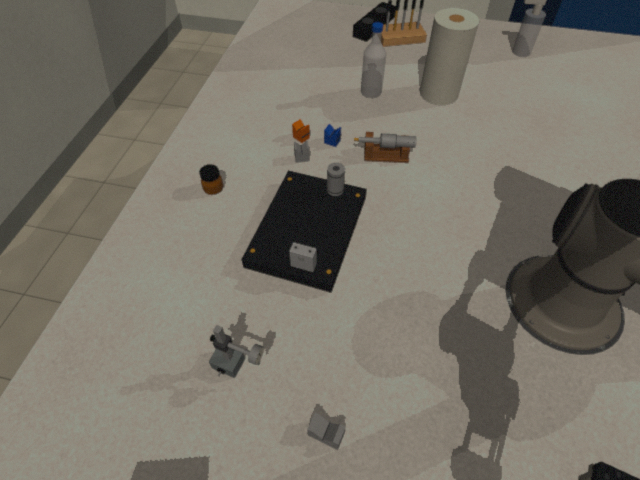

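Scene view: the stop is at about (357,228), the square at (253,215), the spindle and cradle at (174,185) and the stand at (463,275). The tall_block candidates are blue (155,244), orange (148,280) and grey (187,272), and only the grey one fits. The low_block candidate is at (490,200). I'll confirm these in enlarged crops.

```bash
cat >> h.py <<'E'
def px2w(n,uv,z):
    m=robot.camera_model(n); K=m["camera_matrix"]; Rc=R.from_euler("xyz",m["attitude"]).as_matrix(); p=np.array(m["position"])
    out=[]
    for (u,v),zz in zip(uv,np.broadcast_to(z,len(uv))):
        d=Rc@np.linalg.solve(K,[u,v,1]); out.append(p+d*(zz-p[2])/d[2])
    return np.array(out)
def w2px(n,P):
    m=robot.camera_model(n); K=m["camera_matrix"]; Rc=R.from_euler("xyz",m["attitude"]).as_matrix()
    q=(np.atleast_2d(P)-m["position"])@Rc@K.T; return q[:,:2]/q[:,2:]
def wmap(s):
    M=robot.camera_model("wrist"); T=np.eye(4); T[:3,:3]=R.from_euler("xyz",s["tool_rot"]).as_matrix(); T[:3,3]=s["tool_pos"]
    return T@M["mount"],M["camera_matrix"]
def wpx2w(s,uv,z):
    T,K=wmap(s); out=[]
    for (u,v),zz in zip(uv,np.broadcast_to(z,len(uv))):
        a,b=(u-K[0,2])/K[0,0],(v-K[1,2])/K[1,1]; r=np.hypot(a,b); k=np.sin(r)/r if r>1e-9 else 1
        d=T[:3,:3]@[a*k,b*k,np.cos(r)]; out.append(T[:3,3]+d*(zz-T[2,3])/d[2])
    return np.array(out)
def ww2px(s,P):
    T,K=wmap(s); q=(np.atleast_2d(P)-T[:3,3])@T[:3,:3]; r=np.hypot(q[:,0],q[:,1]); th=np.arctan2(r,q[:,2]); k=np.where(r>1e-9,th/np.maximum(r,1e-9),0)
    return np.c_[K[0,0]*q[:,0]*k+K[0,2],K[1,1]*q[:,1]*k+K[1,2]]
def snap(name,f,box=None,k=1):
    s=robot.observe(); im=robot.read_camera(name)[:,:,::-1]
    np.save(f"pics/{f}.npy",np.array([s],dtype=object),allow_pickle=True); cv2.imwrite(f"pics/{f}_full.png",im)
    if box: x,y,X,Y=box; im=im[y:Y,x:X]
    cv2.imwrite(f"pics/{f}.png",cv2.resize(im,None,fx=k,fy=k,interpolation=cv2.INTER_CUBIC)); return s
E
python3 - <<'E'
from h import *
im=cv2.imread("pics/scene0.png"); c=lambda a,k:cv2.resize(a,None,fx=k,fy=k,interpolation=cv2.INTER_CUBIC)
cv2.imwrite("pics/c1.png",np.hstack([c(im[150:300,125:235],4),c(im[165:315,425:515],4)]))
cv2.imwrite("pics/c2.png",c(im[190:300,225:380],5))
print(px2w("scene",[(357,228),(253,215),(174,180),(463,285),(490,205),(187,275),(250,365)],[.08,.09,.046,.0,.019,.02,.03]).round(3))
E
```

```text
[[ 0.542  0.059  0.08 ]
 [ 0.525 -0.159  0.09 ]
 [ 0.408 -0.358  0.046]
 [ 0.625  0.289  0.   ]
 [ 0.429  0.364  0.019]
 [ 0.636 -0.294  0.02 ]
 [ 0.826 -0.138  0.03 ]]
```

View pics/c1.png

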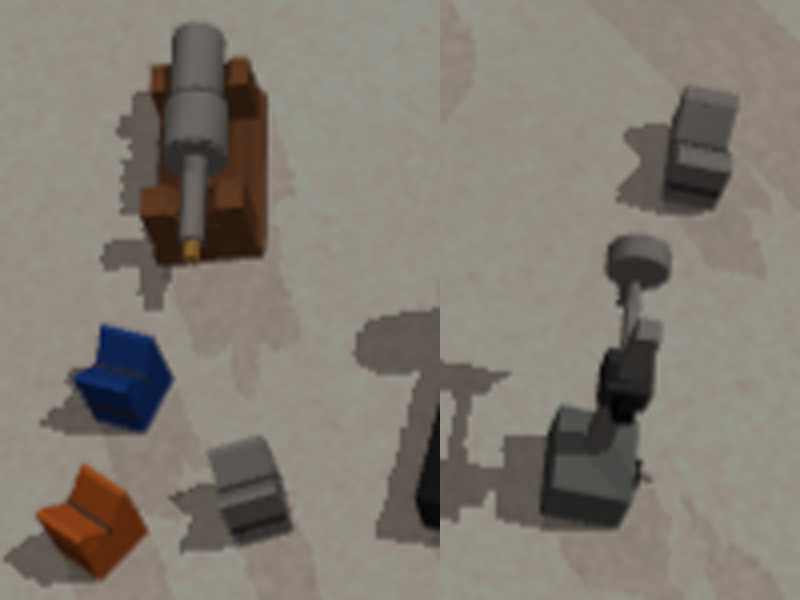

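View pics/c2.png

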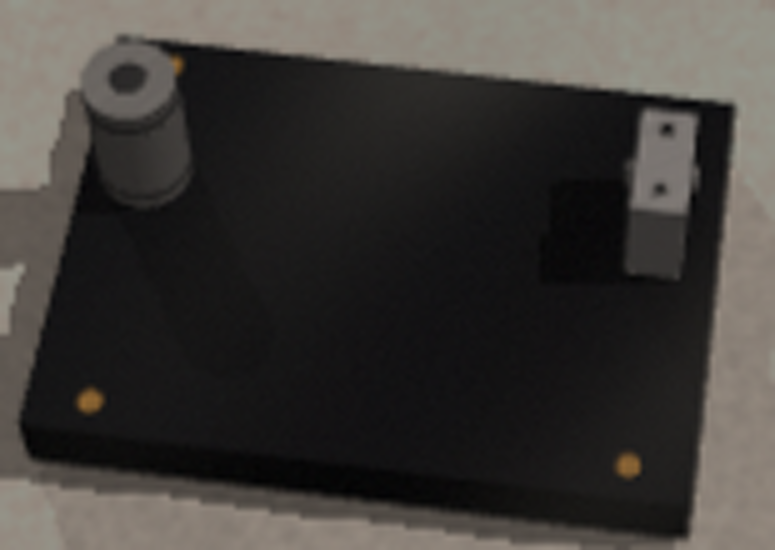

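The crops confirm it. The plain steel V-block at scene (187,272) is the tall_block; the blue and orange ones have the same shape and are decoys. The wide steel one at (490,200) is the low_block, the only one of its kind. The spindle's thick end points at the robot, and the stand's arm points towards the robot. Next I'll work out the plate and stop geometry and start moving.

```bash
cat >> h.py <<'E'
def to(x,y,z,psi):
    s=robot.observe(); p=s["tool_pos"]; Rm=R.from_euler("xyz",s["tool_rot"]).as_matrix()
    c=s["tool_rot"][2]; print("shift",(Rm.T@(np.array([x,y,z])-p)).round(4),"turn",round(-((psi-c+np.pi)%(2*np.pi)-np.pi),4),"t",round(s["time"],2),"pos",p.round(4),"rpy",s["tool_rot"].round(4),"open",round(s["opening"],4),"F",s["contact_force"].round(1),"g",round(s["grip_force"],1))
E
python3 - <<'E'
from h import *
f=lambda L:[(225+u/5,190+v/5) for u,v in L]
P=px2w("scene",f([(122,38),(735,103),(688,526),(23,430)]),.04); print(P.round(4)); print("ctr",P.mean(0),"yaw",[np.degrees(np.arctan2(-(b-a)[0],(b-a)[1])) for a,b in((P[0],P[1]),(P[3],P[2]))])
S=px2w("scene",f([(643,108),(697,113),(688,212),(628,210)]),.094); print(S.round(4),S.mean(0))
print("sq",px2w("scene",f([(130,81)]),.11))
E
python3 -m jog '[[[1,-0.332,-0.07,0,1.33],[1,-0.332,-0.07,0,1.33],[1,-0.332,-0.07,0,1.33],[1,-0.332,-0.07,0,1.33],[1,-0.332,-0.07,0,1.33]]]'
python3 -c "
from h import *
to(.43,.364,.2,1.571)"
```

```text
[[ 0.4459 -0.1818  0.04  ]
 [ 0.4698  0.0939  0.04  ]
 [ 0.6768  0.0741  0.04  ]
 [ 0.6447 -0.1997  0.04  ]]
ctr [ 0.55932193 -0.05337588  0.04      ] yaw [np.float64(-4.951786105783987), np.float64(-6.679184811510757)]
[[0.5107 0.0513 0.094 ]
 [0.5123 0.0739 0.094 ]
 [0.5613 0.0704 0.094 ]
 [0.5613 0.0458 0.094 ]] [0.53642582 0.06033603 0.094     ]
sq [[ 0.51692547 -0.16195375  0.11      ]]
time: 0.57
tool_pos: [0.3134, 0.419, 0.2346]
tool_rot: [-3.141, -0.0, 2.272]
contact_force: [0.3, 0.7, 0.1]
opening: 0.0917
grip_force: 0.0
shift [-0.1172  0.0536  0.0346] turn 0.7011 t 0.57 pos [0.3134 0.419  0.2346] rpy [-3.1414e+00 -1.0000e-04  2.2721e+00] open 0.0917 F [0.3 0.7 0.1] g 0.0
```

```bash

python3 -m jog '[[[1,-0.117,0.054,0.015,0.701],[1,-0.117,0.054,0.015,0.701],[1,-0.117,0.054,0.015,0.701],[1,-0.117,0.054,0.015,0.701],[1,-0.117,0.054,0.015,0.701]]]' >/dev/null
python3 -m jog '[[[1,0,0,0,0.075],[1,0,0,0,0.075]]]'
python3 -c "
from h import *
s=snap('wrist','w1'); to(.43,.364,.2,1.571); print(ww2px(s,[.43,.364,.038]))"
```

```text
time: 1.15
tool_pos: [0.4294, 0.3658, 0.2192]
tool_rot: [-3.141, 0.0, 1.574]
contact_force: [-0.8, -0.2, 0.5]
opening: 0.0919
grip_force: 0.0
shift [-0.002   0.0009  0.0193] turn 0.0081 t 1.2 pos [0.4291 0.366  0.2193] rpy [-3.1410e+00  3.0000e-04  1.5791e+00] open 0.0916 F [-0.6  0.4 -1. ] g 0.0
[[310.90457581 218.14996654]]
```

View pics/w1.png

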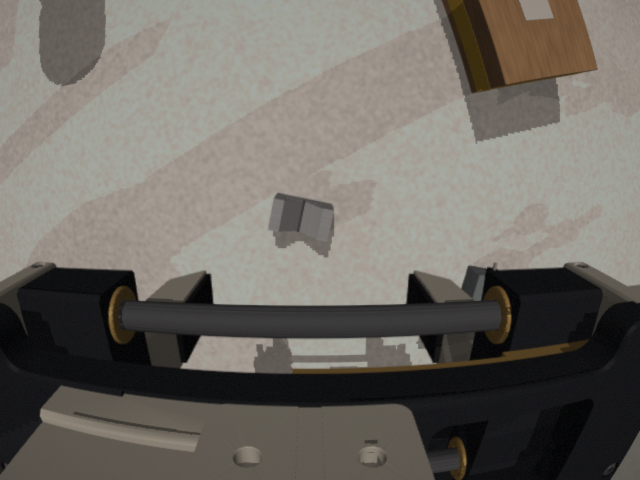

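The low block is at wrist pixels (302,216), with its V running up-down in the image and turned slightly. I'll measure its corners.

```bash
python3 - <<'E'
from h import *
im=cv2.imread("pics/w1_full.png"); cv2.imwrite("pics/w1c.png",cv2.resize(im[180:270,250:350],None,fx=6,fy=6,interpolation=cv2.INTER_CUBIC))
E
```

```text
(no output)
```

View pics/w1c.png

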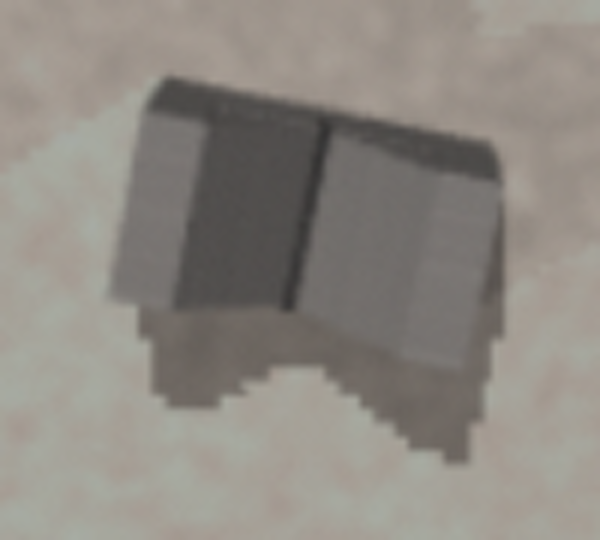

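Top corners in the crop: (147,112), (501,183), (464,371), (110,299).

```bash
cat >> h.py <<'E'
def rect(P):
    P=np.asarray(P)[:,:2]; e=[np.linalg.norm(P[(i+1)%4]-P[i]) for i in range(4)]
    d=(P[1]-P[0])+(P[2]-P[3]); print("sides mm",(np.array(e)*1e3).round(1),"ctr",P.mean(0).round(4),"dir01",round(float(np.arctan2(d[1],d[0])),4))
E
python3 - <<'E'
from h import *
s=np.load("pics/w1.npy",allow_pickle=True)[0]
P=wpx2w(s,[(250+(u)/6-.4,180+v/6-.4) for u,v in[(147,112),(501,183),(464,371),(110,299)]],.038); print(P.round(4)); rect(P)
E
```

```text
[[0.3967 0.3823 0.038 ]
 [0.4501 0.3715 0.038 ]
 [0.4449 0.3421 0.038 ]
 [0.3905 0.3534 0.038 ]]
sides mm [54.4 29.9 55.6 29.6] ctr [0.4206 0.3623] dir01 -0.2018
```

```bash
python3 -c "
from h import *
to(.4206,.3623,.016,1.369)"
```

```text
shift [-0.0036 -0.0084  0.2034] turn 0.2101 t 1.2 pos [0.4291 0.366  0.2193] rpy [-3.1410e+00  3.0000e-04  1.5791e+00] open 0.0916 F [-0.6  0.4 -1. ] g 0.0
```

```bash
python3 -m jog '[[[1,-0.0036,-0.0084,0.12,0.21],[1,-0.0036,-0.0084,0.12,0.21],[1,-0.0036,-0.0084,0.12,0.21],[1,-0.0036,-0.0084,0.14,0.21],[1,-0.0036,-0.0084,0.15,0.21]]]' >/dev/null
python3 -c "
from h import *
s=snap('wrist','w2');to(.4206,.3623,.016,1.369)"
```

```text
shift [0.0011 0.0017 0.0503] turn 0.0015 t 1.67 pos [0.4189 0.3618 0.0663] rpy [-3.1375  0.0039  1.3705] open 0.092 F [-0.3 -0.5 -0.6] g 0.0
```

```bash
python3 -m jog '[[[1,0,0.001,0.03,0],[1,0,0.001,0.05,0],[1,0,0.001,0.05,0],[-1,0,0.001,0.05,0],[-1,0,0.001,0.05,0]]]' 30
python3 -m jog '[[[-1,0,0,0,0],[-1,0,0,0,0],[-1,0,0,0,0],[-1,0,0,0,0],[-1,0,0,0,0]]]'
python3 -m jog '[[[-1,0,0,-0.03,0],[-1,0,0,-0.07,0],[-1,0,0,-0.11,0],[-1,0,0,-0.11,0],[-1,0,0,-0.11,0]]]'
```

```text
time: 2.08
tool_pos: [0.4229, 0.3633, 0.0217]
tool_rot: [3.139, -0.002, 1.369]
contact_force: [0.7, -0.5, -0.2]
opening: 0.0829
grip_force: 0.0
time: 2.5
tool_pos: [0.4218, 0.3626, 0.0205]
tool_rot: [3.141, -0.001, 1.368]
contact_force: [-1.7, 0.1, 5.0]
opening: 0.0556
grip_force: 30.0
time: 2.92
tool_pos: [0.4227, 0.363, 0.1317]
tool_rot: [3.138, -0.003, 1.368]
contact_force: [-0.8, -0.4, -3.4]
opening: 0.0559
grip_force: 30.0
```

```bash
python3 -m jog '[[[-1,-0.318,0.177,-0.09,-0.11],[-1,-0.318,0.177,-0.09,-0.11],[-1,-0.318,0.177,-0.09,-0.11],[-1,-0.318,0.177,-0.09,-0.11],[-1,-0.318,0.177,-0.09,-0.11]]]' >/dev/null
python3 -c "
from h import *
to(.5322,.0155,.21,1.478)"
```

```text
shift [-0.1467  0.0646 -0.0322] turn 0.0003 t 3.33 pos [0.4813 0.1675 0.1779] rpy [-3.1373e+00  1.3000e-03  1.4783e+00] open 0.0556 F [ 0.9 -0.  -3.7] g 30.0
```

```bash
python3 -m jog '[[[-1,-0.147,0.065,-0.032,0],[-1,-0.147,0.065,-0.032,0],[-1,-0.147,0.065,-0.032,0],[-1,-0.147,0.065,-0.032,0],[-1,-0.147,0.065,-0.032,0]]]' >/dev/null
python3 -m jog '[[[-1,0,0,0,0],[-1,0,0,0,0]]]' >/dev/null
python3 -c "
from h import *
s=snap('wrist','w3',(110,20,510,320),2)
to(.5322,.0155,.21,1.478)"
```

```text
shift [-0.0025  0.0001 -0.    ] turn 0.0003 t 3.97 pos [0.5323 0.018  0.21  ] rpy [-3.1378e+00 -5.0000e-04  1.4783e+00] open 0.0558 F [-0.4 -0.2 -2.8] g 30.0
```

View pics/w3.png

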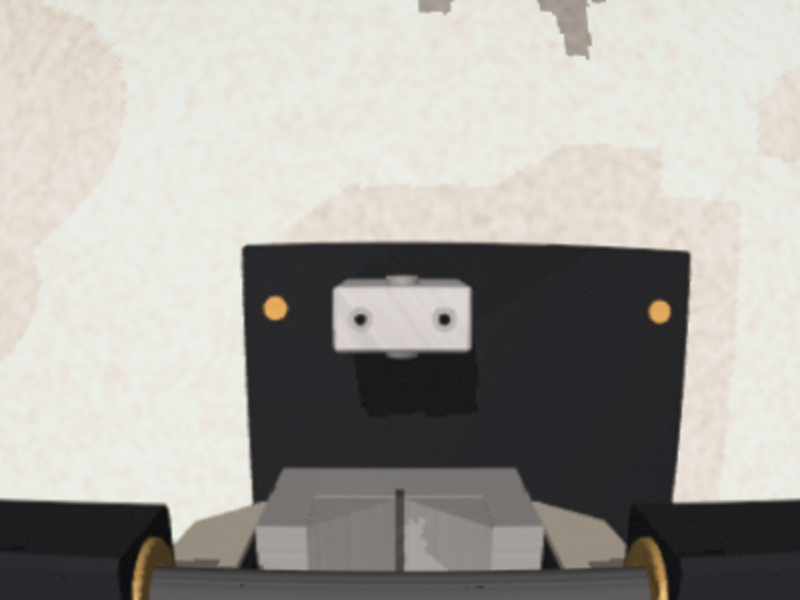

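```bash
python3 - <<'E'
from h import *
s=np.load("pics/w3.npy",allow_pickle=True)[0]
f=lambda L:[(110+u/2-.25,20+v/2-.25) for u,v in L]
P=wpx2w(s,f([(333,287),(470,287),(470,352),(334,351)]),.094);rect(P)
H=wpx2w(s,f([(360,319),(444,319)]),.094);print(H,H.mean(0),np.arctan2(*(H[1]-H[0])[[1,0]]))
Q=wpx2w(s,f([(275,308),(660,312),(243,247),(690,253)]),.04);print(Q.round(4),np.arctan2(*(Q[1]-Q[0])[[1,0]]),np.arctan2(*(Q[3]-Q[2])[[1,0]]))
Rm=R.from_euler("xyz",s["tool_rot"]).as_matrix()
for L,z in(([(257,527),(543,527)],.2275),([(283,468),(518,468)],.1895)):
    B=wpx2w(s,f(L),z);print("tool",((B-s["tool_pos"])@Rm).round(4))
E
```

```text
sides mm [48.8 23.5 49.1 23.2] ctr [0.536  0.0576] dir01 -0.0974
[[0.52112909 0.05909591 0.094     ]
 [0.55106293 0.05628377 0.094     ]] [0.53609601 0.05768984 0.094     ] -0.09367035110062269
[[0.4812 0.0626 0.04  ]
 [0.6509 0.0466 0.04  ]
 [0.4703 0.0907 0.04  ]
 [0.6669 0.0725 0.04  ]] -0.09389439170384527 -0.09233610857533957
tool [[ 0.0144 -0.0281 -0.0177]
 [ 0.0144  0.0272 -0.0179]]
tool [[ 0.0145 -0.0286  0.0203]
 [ 0.0145  0.0281  0.02  ]]
```

```bash
python3 -m jog '[[[-1,-0.005,0,0.03,0.001],[-1,-0.005,0,0.07,0.001],[-1,-0.005,0,0.11,0.001],[-1,-0.005,0,0.125,0.001],[-1,-0.005,0,0.125,0.001]]]' >/dev/null
python3 -m jog '[[[-1,0,0,0,0]]]' >/dev/null
python3 -c "
from h import *
to(.5319,.0134,.0605,1.4773)"
```

```text
shift [-0.0001 -0.0003  0.0255] turn 0.0015 t 4.47 pos [0.5323 0.0135 0.086 ] rpy [-3.1390e+00 -3.0000e-04  1.4788e+00] open 0.0559 F [ 0.1 -0.4 -1.5] g 30.0
```

```bash
python3 -m jog '[[[-1,0,0,0.012,0.0015],[-1,0,0,0.02,0.0015],[-1,0,0,0.024,0.0015],[-1,0,0,0.025,0.0015],[-1,0,0,0.025,0.0015]]]' >/dev/null
python3 -m jog '[[[-1,0,0,0.0005,0],[-1,0,0,0.0005,0]]]'
```

```text
time: 5.05
tool_pos: [0.5334, 0.0121, 0.0618]
tool_rot: [3.14, -0.0, 1.475]
contact_force: [0.1, 0.5, -3.1]
opening: 0.0561
grip_force: 30.0
```

```bash
python3 -m jog '[[[-1,0,0,0.001,0],[-1,0,0,0.001,0]]]';python3 -m jog '[[[-1,0,0,0.001,0],[-1,0,0,0.001,0]]]'
```

```text
time: 5.22
tool_pos: [0.5333, 0.0121, 0.0605]
tool_rot: [3.141, -0.0, 1.475]
contact_force: [-0.4, 0.1, -2.3]
opening: 0.056
grip_force: 30.0
time: 5.38
tool_pos: [0.5333, 0.0121, 0.0604]
tool_rot: [3.141, -0.0, 1.475]
contact_force: [-2.0, 0.1, 7.5]
opening: 0.0555
grip_force: 30.0
```

```bash
python3 -m jog '[[[1,0,0,0,0],[1,0,0,0,0],[1,0,0,0,0],[1,0,0,0,0],[1,0,0,0,0]]]'
python3 -m jog '[[[1,0,0,-0.04,0],[1,0,0,-0.08,0],[1,0,0,-0.12,0],[1,0,0,-0.15,0],[1,0,0,-0.15,0]]]' >/dev/null
python3 -m jog '[[[1,-0.03,0,0,0],[1,-0.03,0,0,0],[1,-0.03,0,0,0]]]'
python3 -c "
from h import *
s=snap('wrist','w4',(110,20,510,320),2)"
```

```text
time: 5.8
tool_pos: [0.5331, 0.0121, 0.0592]
tool_rot: [3.142, -0.0, 1.475]
contact_force: [0.3, 0.9, 0.4]
opening: 0.0852
grip_force: 0.0
time: 6.47
tool_pos: [0.5299, -0.0185, 0.2088]
tool_rot: [-3.141, -0.0, 1.473]
contact_force: [-1.1, 0.2, -0.0]
opening: 0.0914
grip_force: 0.0
```

View pics/w4.png

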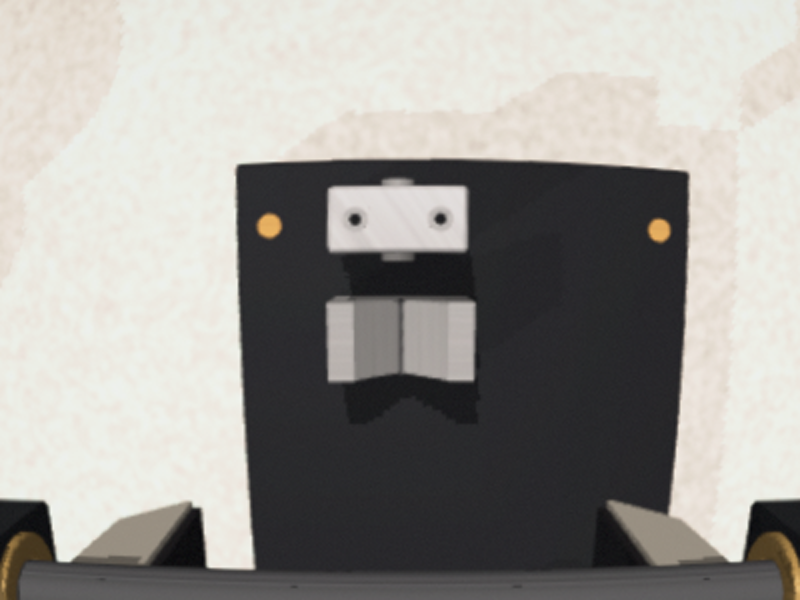

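```bash
python3 - <<'E'
from h import *
s=np.load("pics/w4.npy",allow_pickle=True)[0]
f=lambda L:[(110+u/2-.25,20+v/2-.25) for u,v in L]
rect(wpx2w(s,f([(328,186),(467,187),(467,251),(328,251)]),.094))
H=wpx2w(s,f([(355,219),(440,219)]),.094);S=H.mean(0);print(S)
L=wpx2w(s,f([(327,301),(475,300),(475,381),(328,382)]),.078);rect(L)
a=.0935;u=np.array([np.sin(a),np.cos(a)]);n=np.array([np.cos(a),-np.sin(a)]);d=(L.mean(0)-S)[:2]
print("along",d@u,"across",d@n)
to(.636,-.294,.2,1.477)
E
```

```text
sides mm [48.8 22.9 49.1 23.2] ctr [0.5362 0.0578] dir01 -0.1022
[0.53615079 0.05751435 0.094     ]
sides mm [55.9 31.2 56.6 31.2] ctr [0.533  0.0118] dir01 -0.0909
along -0.04582896035489119 across 0.0011674673118776521
shift [-0.2646  0.1323  0.0084] turn -0.0029 t 6.52 pos [ 0.5299 -0.0179  0.2086] rpy [-3.1405e+00 -4.0000e-04  1.4741e+00] open 0.0918 F [-0.  -0.7  0.4] g 0.0
```

```bash
python3 -m jog '[[[1,-0.265,0.132,0,0],[1,-0.265,0.132,0,0],[1,-0.265,0.132,0,0],[1,-0.265,0.132,0,0],[1,-0.265,0.132,0,0]]]' >/dev/null
python3 -m jog '[[[1,-0.083,0.041,0,0],[1,-0.083,0.041,0,0],[1,-0.083,0.041,0,0],[1,-0.083,0.041,0,0]]]'
python3 -c "
from h import *
s=snap('wrist','w5',(210,140,410,290),4)
to(.636,-.294,.2,1.477)"
```

```text
time: 7.27
tool_pos: [0.6379, -0.3013, 0.2066]
tool_rot: [-3.14, -0.001, 1.472]
contact_force: [0.1, 0.6, 0.0]
opening: 0.092
grip_force: 0.0
shift [ 0.005  -0.0022  0.0072] turn -0.0031 t 7.32 pos [ 0.6377 -0.2992  0.2072] rpy [-3.1394e+00 -1.6000e-03  1.4739e+00] open 0.0919 F [-1.  -0.2  1. ] g 0.0
```

View pics/w5.png

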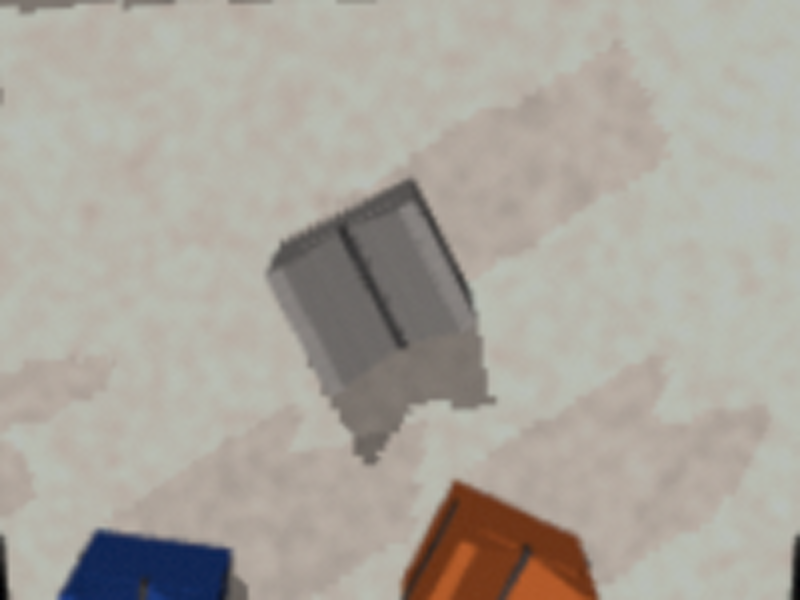

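```bash
python3 - <<'E'
from h import *
s=np.load("pics/w5.npy",allow_pickle=True)[0]
f=lambda L:[(210+u/4-.4,140+v/4-.4) for u,v in L]
P=wpx2w(s,f([(268,270),(407,200),(472,325),(335,393)]),.045);rect(P); c=P.mean(0)
d=(P[1]-P[0])+(P[2]-P[3]); print("psi",np.arctan2(d[1],d[0])+np.pi/2)
B=wpx2w(s,f([(98,530),(232,550),(455,482),(580,540)]),.045);q=(B-c)[:,:2];a=np.arctan2(d[1],d[0]);print("decoys: along closing, along V",(q@np.array([[np.cos(a),-np.sin(a)],[np.sin(a),np.cos(a)]])).round(3))
to(c[0],c[1],.026,a+np.pi/2)
E
```

```text
sides mm [33.2 30.4 33.2 30.5] ctr [ 0.6316 -0.2946] dir01 0.371
psi 1.9417741804483133
decoys: along closing, along V [[-0.079 -0.019]
 [-0.054 -0.037]
 [-0.002 -0.045]
 [ 0.017 -0.07 ]]
shift [ 0.0036 -0.0061  0.1812] turn -0.4679 t 7.32 pos [ 0.6377 -0.2992  0.2072] rpy [-3.1394e+00 -1.6000e-03  1.4739e+00] open 0.0919 F [-1.  -0.2  1. ] g 0.0
```

```bash
python3 -m jog '[[[0.5,0.0036,-0.006,0,-0.468],[0.5,0.0036,-0.006,0.04,-0.468],[0.5,0.0036,-0.006,0.08,-0.468],[0.5,0.0036,-0.006,0.11,-0.468],[0.5,0.0036,-0.006,0.12,-0.468]]]' >/dev/null
python3 -c "
from h import *
to(.6316,-.2946,.020,1.942)"
```

```text
shift [-0.005   0.0008  0.0637] turn 0.0066 t 7.73 pos [ 0.6296 -0.2906  0.0837] rpy [-3.1361 -0.0081  1.9486] open 0.0695 F [-0.6 -0.2 -2. ] g 0.0
```

```bash
python3 -m jog '[[[0.5,-0.002,0,0.03,0],[0.5,-0.002,0,0.055,0],[0.5,-0.002,0,0.06,0]]]' >/dev/null
python3 -c "
from h import *
to(.6316,-.2946,.020,1.942)"
```

```text
shift [-0.0009  0.      0.0059] turn -0.0003 t 7.98 pos [ 0.6313 -0.2938  0.0259] rpy [-3.138  -0.0053  1.9417] open 0.0689 F [-1.1  0.1 -0.9] g 0.0
```

```bash
python3 -m jog '[[[0.5,-0.001,0,0.003,0],[-1,-0.001,0,0.003,0],[-1,-0.001,0,0.003,0],[-1,-0.001,0,0.003,0],[-1,-0.001,0,0.003,0]]]' 30 >/dev/null
python3 -m jog '[[[-1,0,0,0,0],[-1,0,0,0,0]]]'
python3 -m jog '[[[-1,0,0,-0.04,0],[-1,0,0,-0.08,0],[-1,0,0,-0.12,0],[-1,0,0,-0.16,0],[-1,0,0,-0.18,0]]]'
python3 -c "
from h import *
a=.0935;u=np.array([np.sin(a),np.cos(a)]);print(np.array([.5361,.0577])-.138*u, np.array([.5361,.0577])-.09*u)
to(*(np.array([.5361,.0577])-.138*u),.2,1.4773)"
```

```text
time: 8.57
tool_pos: [0.6335, -0.2976, 0.0271]
tool_rot: [3.141, 0.001, 1.943]
contact_force: [0.2, 0.2, 4.8]
opening: 0.0355
grip_force: 30.0
time: 8.98
tool_pos: [0.6343, -0.2981, 0.2121]
tool_rot: [3.137, 0.006, 1.943]
contact_force: [1.4, 0.9, -2.0]
opening: 0.0358
grip_force: 30.0
[ 0.52321579 -0.07969722] [ 0.52769726 -0.03190689]
shift [ 0.2439 -0.0241  0.0107] turn 0.4658 t 8.98 pos [ 0.6343 -0.2981  0.2121] rpy [3.1372 0.0056 1.9431] open 0.0358 F [ 1.4  0.9 -2. ] g 30.0
```

```bash
python3 -m jog '[[[-1,0.24,-0.024,0.01,0.466],[-1,0.24,-0.024,0.01,0.466],[-1,0.24,-0.024,0.01,0.466],[-1,0.24,-0.024,0.01,0.466],[-1,0.24,-0.024,0.01,0.466]]]' >/dev/null
python3 -m jog '[[[-1,0.035,0.017,0,0],[-1,0.035,0.017,0,0],[-1,0.035,0.017,0,0],[-1,0.035,0.017,0,0]]]' >/dev/null
python3 -c "
from h import *
s=snap('wrist','w6',(110,20,510,320),2)
to(.5232,-.0797,.2,1.4773)"
```

```text
shift [-0.0035 -0.0353 -0.0025] turn -0.0005 t 9.78 pos [ 0.5587 -0.0795  0.1975] rpy [-3.1414e+00  3.0000e-04  1.4768e+00] open 0.0357 F [ 0.7 -0.5 -2.8] g 30.0
```

View pics/w6.png

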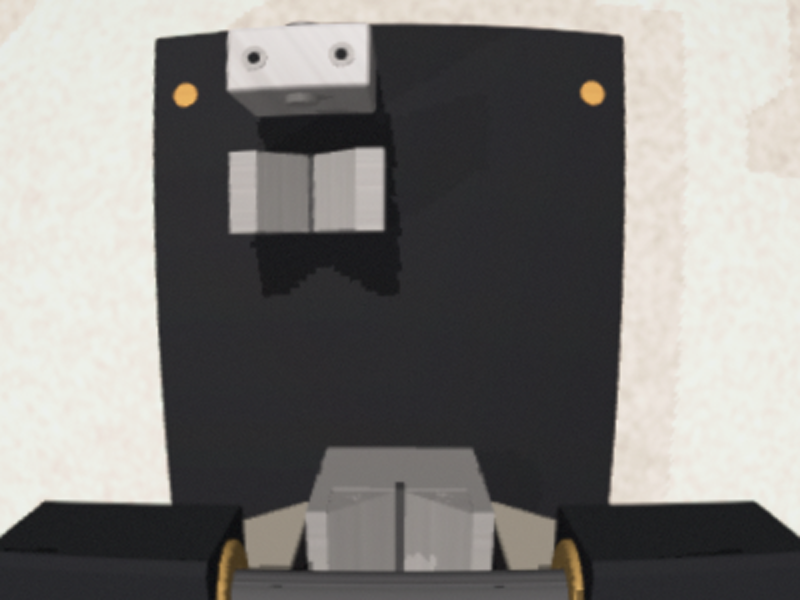

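```bash
python3 - <<'E'
from h import *
s=np.load("pics/w6.npy",allow_pickle=True)[0]
f=lambda L:[(110+u/2-.25,20+v/2-.25) for u,v in L]
Rm=R.from_euler("xyz",s["tool_rot"]).as_matrix();p=s["tool_pos"]
for L,z in(([(306,513),(494,513)],p[2]+.0179),([(327,448),(475,448)],p[2]-.0271)):
    print("tool",((wpx2w(s,f(L),z)-p)@Rm).round(4))
L=wpx2w(s,f([(229,152),(385,148),(385,232),(230,233)]),.078);rect(L)
H=wpx2w(s,f([(254,58),(341,54)]),.094);S=H.mean(0);print(S)
E
```

```text
tool [[ 0.0175 -0.0183 -0.0179]
 [ 0.0174  0.0175 -0.0179]]
tool [[ 0.0176 -0.0185  0.0271]
 [ 0.0176  0.0182  0.0271]]
sides mm [56.6 30.6 56.5 30. ] ctr [0.5332 0.0111] dir01 -0.1042
[0.53627474 0.0574812  0.094     ]
```

```bash
python3 -m jog '[[[-1,-0.007,-0.035,0,0],[-1,-0.007,-0.035,0.03,0],[-1,-0.007,-0.035,0.07,0],[-1,-0.007,-0.035,0.09,0],[-1,-0.007,-0.035,0.1,0]]]' >/dev/null
python3 -m jog '[[[-1,0,0,0.005,0],[-1,0,0,0.005,0],[-1,0,0,0.005,0]]]' >/dev/null
python3 -c "
from h import *
to(.5229,-.0832,.0671,1.4773)"
```

```text
shift [-0.0001 -0.0014  0.0265] turn -0.0007 t 10.45 pos [ 0.5242 -0.0832  0.0936] rpy [3.1396e+00 4.0000e-04 1.4766e+00] open 0.0359 F [-0.7  1.4 -2. ] g 30.0
```

```bash
python3 -m jog '[[[-1,0,-0.001,0.012,0],[-1,0,-0.001,0.02,0],[-1,0,-0.001,0.024,0],[-1,0,-0.001,0.025,0],[-1,0,-0.001,0.025,0]]]' 
python3 -m jog '[[[-1,0,0,0.001,0],[-1,0,0,0.001,0]]]'
python3 -m jog '[[[-1,0,0,0.001,0],[-1,0,0,0.001,0]]]'
```

```text
time: 10.87
tool_pos: [0.5224, -0.0824, 0.0678]
tool_rot: [3.141, -0.0, 1.477]
contact_force: [0.1, -0.7, -2.9]
opening: 0.0358
grip_force: 30.0
time: 11.03
tool_pos: [0.5227, -0.0825, 0.067]
tool_rot: [3.141, 0.0, 1.477]
contact_force: [-0.4, 0.8, -1.2]
opening: 0.0357
grip_force: 30.0
time: 11.2
tool_pos: [0.5227, -0.0825, 0.067]
tool_rot: [3.14, 0.0, 1.477]
contact_force: [-2.5, 0.7, 7.5]
opening: 0.0357
grip_force: 30.0
```

```bash
python3 -m jog '[[[1,0,0,0,0],[1,0,0,0,0],[1,0,0,0,0],[1,0,0,0,0],[1,0,0,0,0]]]' 
python3 -m jog '[[[1,0,0,-0.04,0],[1,0,0,-0.08,0],[1,0,0,-0.12,0],[1,0,0,-0.15,-0.1],[1,0,0,-0.15,-0.2]]]' >/dev/null
python3 -c "
from h import *
s=snap('wrist','w7')
to(.41,-.36,.22,3.14)"
```

```text
time: 11.62
tool_pos: [0.5223, -0.0824, 0.0656]
tool_rot: [3.142, -0.0, 1.477]
contact_force: [0.0, 0.5, -0.2]
opening: 0.0647
grip_force: 0.0
shift [-0.2619 -0.1456 -0.0009] turn -1.452 t 12.08 pos [ 0.524  -0.0829  0.2193] rpy [3.1346e+00 3.0000e-03 1.6880e+00] open 0.0917 F [ 0.6 -0.4 -0.8] g 0.0
```

```bash
python3 -m jog '[[[1,-0.262,-0.146,0,-1.45],[1,-0.262,-0.146,0,-1.45],[1,-0.262,-0.146,0,-1.45],[1,-0.262,-0.146,0,-1.45],[1,-0.262,-0.146,0,-1.45]]]' >/dev/null
python3 -c "
from h import *
to(.41,-.36,.22,3.14)"
```

```text
shift [-0.059  -0.0959 -0.0056] turn -0.9025 t 12.5 pos [ 0.4488 -0.2544  0.2145] rpy [-3.1412e+00 -2.0000e-03  2.2375e+00] open 0.0917 F [ 0.3 -0.7 -1.1] g 0.0
```

```bash
python3 -m jog '[[[1,-0.059,-0.096,0,-0.9],[1,-0.059,-0.096,0,-0.9],[1,-0.059,-0.096,0,-0.9],[1,-0.059,-0.096,0,-0.9],[1,-0.059,-0.096,0,-0.9]]]' >/dev/null
python3 -m jog '[[[1,0,0,0,-0.3],[1,0,0,0,-0.3],[1,0,0,0,-0.3],[1,0,0,0,-0.3]]]' >/dev/null
python3 -c "
from h import *
s=snap('wrist','w8',(160,110,460,335),2.66)
to(.41,-.36,.22,3.14)"
```

```text
shift [ 0.0005 -0.0013 -0.0055] turn -0.0062 t 13.3 pos [ 0.4105 -0.3587  0.2145] rpy [ 3.1400e+00 -1.3000e-03  3.1338e+00] open 0.0915 F [-0.   0.2  0.3] g 0.0
```

View pics/w8.png

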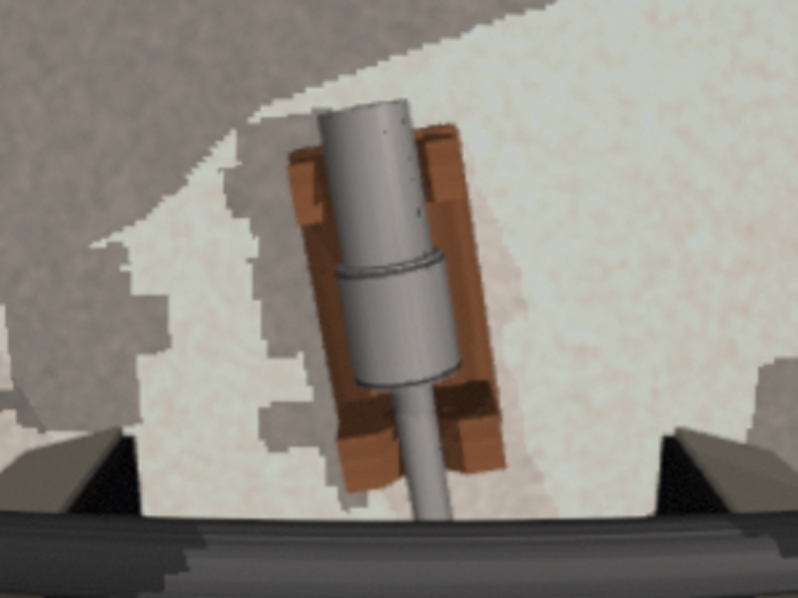

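```bash
python3 - <<'E'
from h import *
s=np.load("pics/w8.npy",allow_pickle=True)[0]
f=lambda L:[(160+u/2.66-.3,110+v/2.66-.3) for u,v in L]
P=wpx2w(s,f([(340,275),(443,256),(459,370),(356,383)]),.048);rect(P)
A=wpx2w(s,f([(363,106),(391,267),(408,377),(430,518)]),.046);print(A.round(4))
d=A[3]-A[0];print("axis ang",np.arctan2(d[1],d[0]),np.arctan2(*(A[2]-A[0])[[1,0]]), np.linalg.norm(np.diff(A,axis=0),axis=1))
E
```

```text
sides mm [34.1 39.  34.7 37.1] ctr [ 0.4186 -0.3589] dir01 1.7226
[[ 0.3481 -0.3701  0.046 ]
 [ 0.4006 -0.3615  0.046 ]
 [ 0.4382 -0.3561  0.046 ]
 [ 0.4905 -0.3485  0.046 ]]
axis ang 0.15087974006087915 0.15412761231146446 [0.05326419 0.03798238 0.0528106 ]
```

```bash
python3 -m jog '[[[0.5,0,0,0.02,-0.16],[0.5,0,0,0.05,-0.16],[0.5,0,0,0.07,-0.16],[0.5,0,0,0.08,-0.16],[0.5,0,0,0.08,-0.16]]]' >/dev/null
python3 -m jog '[[[0.5,0,0,0,0],[0.5,0,0,0,0]]]' >/dev/null
python3 -c "
from h import *
to(.4104,-.3602,.035,3.294)"
```

```text
shift [ 0.0012 -0.0002  0.1018] turn 0.0019 t 13.88 pos [ 0.4114 -0.3596  0.1368] rpy [-3.1398e+00  1.2000e-03 -2.9872e+00] open 0.0687 F [-0.6 -0.2 -0.3] g 0.0
```

```bash
python3 -m jog '[[[0.5,0.001,0,0.035,0.002],[0.5,0.001,0,0.07,0.002],[0.5,0.001,0,0.09,0.002],[0.5,0.001,0,0.1,0.002],[0.5,0.001,0,0.102,0.002]]]' >/dev/null
python3 -m jog '[[[0.5,0,0,0,0],[0.5,0,0,0,0]]]' >/dev/null
python3 -c "
from h import *
to(.4104,-.3602,.035,3.294)"
```

```text
shift [0.0004 0.     0.0003] turn 0.0008 t 14.47 pos [ 0.4108 -0.3602  0.0353] rpy [-3.1389e+00  1.8000e-03 -2.9884e+00] open 0.069 F [-0.5  0.1 -0.2] g 0.0
```

```bash
python3 -m jog '[[[-1,0,0,0,0],[-1,0,0,0,0],[-1,0,0,0,0],[-1,0,0,0,0],[-1,0,0,0,0]]]' 55
python3 -m jog '[[[-1,0,0,0,0],[-1,0,0,0,0],[-1,0,0,0,0]]]'
python3 -m jog '[[[-1,0,0,-0.02,0],[-1,0,0,-0.05,0],[-1,0,0,-0.08,0],[-1,0,0,-0.12,0],[-1,0,0,-0.15,0]]]'
python3 -m jog '[[[-1,0,0,-0.02,0],[-1,0,0,-0.02,0]]]'
python3 -c "
from h import *
s=snap('wrist','w9')
to(.528,-.038,.2,1.4773)"
```

```text
time: 14.88
tool_pos: [0.4099, -0.3592, 0.0339]
tool_rot: [-3.141, 0.0, -2.988]
contact_force: [-0.4, 0.3, -0.8]
opening: 0.0398
grip_force: 0.0
time: 15.13
tool_pos: [0.41, -0.3596, 0.0338]
tool_rot: [-3.141, 0.0, -2.988]
contact_force: [0.2, -1.6, 1.3]
opening: 0.0349
grip_force: 55.0
time: 15.55
tool_pos: [0.4096, -0.3586, 0.1853]
tool_rot: [3.141, -0.0, -2.988]
contact_force: [2.1, -0.5, -3.7]
opening: 0.0347
grip_force: 55.0
time: 15.72
tool_pos: [0.411, -0.3603, 0.2075]
tool_rot: [-3.136, 0.004, -2.988]
contact_force: [0.3, -1.4, -2.9]
opening: 0.0348
grip_force: 55.0
shift [-0.1655  0.2997  0.0043] turn 1.8177 t 15.77 pos [ 0.4102 -0.3594  0.2046] rpy [-3.1394e+00  1.8000e-03 -2.9882e+00] open 0.0349 F [ 0.2  0.2 -4.8] g 55.0
```

```bash
python3 -m jog '[[[-1,-0.165,0.3,-0.02,1.818],[-1,-0.165,0.3,-0.02,1.818],[-1,-0.165,0.3,-0.02,1.818],[-1,-0.165,0.3,-0.02,1.818],[-1,-0.165,0.3,-0.02,1.818]]]' >/dev/null
python3 -c "
from h import *
to(.529,-.0244,.2,1.4773)"
```

```text
shift [0.0133 0.1629 0.012 ] turn 1.2411 t 16.18 pos [ 0.4743 -0.1784  0.2118] rpy [ 3.1408 -0.0056  2.7184] open 0.0352 F [ 0.8 -0.1 -4.2] g 55.0
```

```bash
python3 -m jog '[[[-1,0.013,0.163,0,1.24],[-1,0.013,0.163,0,1.24],[-1,0.013,0.163,0,1.24],[-1,0.013,0.163,0,1.24],[-1,0.013,0.163,0,1.24]]]' >/dev/null
python3 -m jog '[[[-1,0,0,0,0.62],[-1,0,0,0,0.62],[-1,0,0,0,0.62],[-1,0,0,0,0.62],[-1,0,0,0,0.62]]]' >/dev/null
python3 -c "
from h import *
to(.529,-.0244,.2,1.4773)"
```

```text
shift [0.0017 0.001  0.0114] turn 0.0528 t 17.02 pos [ 0.528  -0.0261  0.2114] rpy [-3.1357e+00 -1.1000e-03  1.5301e+00] open 0.0351 F [ 0.3  0.1 -4. ] g 55.0
```

```bash
python3 -m jog '[[[-1,0.0015,0.001,0.02,0.053],[-1,0.0015,0.001,0.03,0.053],[-1,0.0015,0.001,0.04,0.053],[-1,0.0015,0.001,0.045,0.053]]]' >/dev/null
python3 -m jog '[[[-1,0,0,0,0],[-1,0,0,0,0]]]' >/dev/null
python3 -c "
from h import *
s=snap('wrist','w10',(160,20,460,320),2)
to(.529,-.0244,.07,1.4773)
im=cv2.imread('pics/w10_full.png'); s2=snap('scene','s10')
a=cv2.resize(im[20:320,160:460],(600,600),interpolation=cv2.INTER_CUBIC)
cv2.imwrite('pics/w10.png',a)"
```

```text
shift [ 0.0006 -0.0018  0.0999] turn 0.0064 t 17.57 pos [ 0.5308 -0.0252  0.1699] rpy [ 3.1413 -0.      1.4837] open 0.0347 F [ 1.1  0.1 -3.5] g 55.0
```

View pics/w10.png

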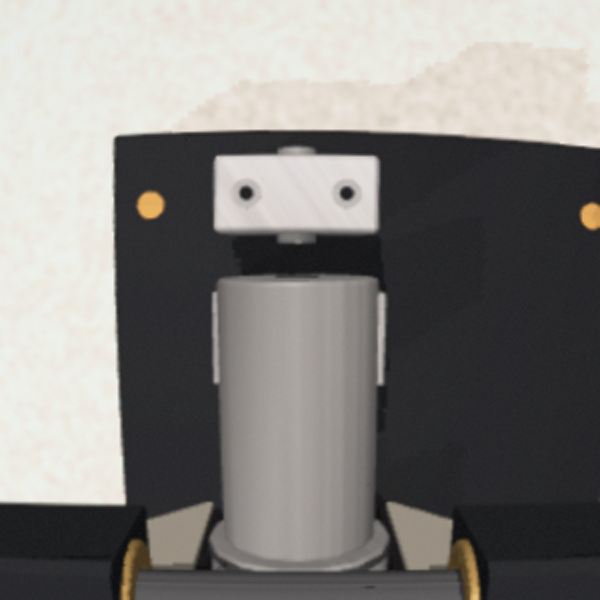

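```bash
python3 - <<'E'
from h import *
s=np.load("pics/w10.npy",allow_pickle=True)[0]
f=lambda L:[(160+u/2-.25,20+v/2-.25) for u,v in L]
Rm=R.from_euler("xyz",s["tool_rot"]).as_matrix();p=s["tool_pos"]
A=wpx2w(s,f([(218,284),(379,284),(224,500),(374,500)]),p[2]+.011+.002);t=(A-p)@Rm;print(t.round(4),(t[1]-t[0])[1],(t[3]-t[2])[1])
S=wpx2w(s,f([(247,193),(346,192)]),.094).mean(0);e=A[:2].mean(0)
a=s["tool_rot"][2];a=.0935;u=np.array([np.sin(a),np.cos(a)]);n=np.array([np.cos(a),-np.sin(a)]);d=(e-S)[:2]
print("stop",S,"end rel stop: along",d@u,"across",d@n)
E
```

```text
[[ 0.0602 -0.0155 -0.013 ]
 [ 0.0602  0.0141 -0.013 ]
 [ 0.0184 -0.0153 -0.013 ]
 [ 0.0183  0.0141 -0.013 ]] 0.029581939910222656 0.029404622560179818
stop [0.5362202  0.05778013 0.094     ] end rel stop: along -0.022879111598114857 across 0.0008799122318136632
```

```bash
python3 -m jog '[[[-1,0.0022,0,0.02,0.01],[-1,0.0022,0,0.045,0.01],[-1,0.0022,0,0.065,0.01],[-1,0.0022,0,0.08,0.01],[-1,0.0022,0,0.085,0.01]]]' >/dev/null
python3 -m jog '[[[-1,0,0,0.003,0],[-1,0,0,0.003,0],[-1,0,0,0.003,0]]]'
python3 -c "
from h import *
to(.5308,-.0230,.0688,1.473)"
```

```text
time: 18.28
tool_pos: [0.5316, -0.0231, 0.0828]
tool_rot: [3.139, 0.0, 1.473]
contact_force: [0.4, 0.3, -4.2]
opening: 0.0348
grip_force: 55.0
shift [ 0.     -0.0008  0.014 ] turn 0.0001 t 18.28 pos [ 0.5316 -0.0231  0.0828] rpy [3.1395e+00 1.0000e-04 1.4731e+00] open 0.0348 F [ 0.4  0.3 -4.2] g 55.0
```

```bash
python3 -m jog '[[[-1,0,-0.0007,0.006,0],[-1,0,-0.0007,0.01,0],[-1,0,-0.0007,0.012,0],[-1,0,-0.0007,0.012,0],[-1,0,-0.0007,0.012,0]]]'
python3 -m jog '[[[-1,0,0,0.001,0],[-1,0,0,0.001,0]]]'
python3 -m jog '[[[-1,0,0,0.001,0],[-1,0,0,0.001,0]]]'
```

```text
time: 18.7
tool_pos: [0.5298, -0.0228, 0.0696]
tool_rot: [-3.141, -0.0, 1.473]
contact_force: [-1.5, 0.5, -4.2]
opening: 0.035
grip_force: 55.0
time: 18.87
tool_pos: [0.5301, -0.0228, 0.0691]
tool_rot: [3.141, -0.0, 1.473]
contact_force: [-2.9, 0.4, 1.4]
opening: 0.0349
grip_force: 55.0
time: 19.03
tool_pos: [0.5302, -0.0228, 0.069]
tool_rot: [3.141, -0.0, 1.473]
contact_force: [-5.4, 0.6, 9.4]
opening: 0.0351
grip_force: 55.0
```

```bash
python3 -m jog '[[[-1,0,0,0,0],[-1,0,0,0,0]]]' 8
python3 -m jog '[[[-0.1,0,0,0,0],[0,0,0,0,0],[0,0,0,0,0],[0.2,0,0,0,0],[0.2,0,0,0,0]]]'
python3 -m jog '[[[0.2,0,0,-0.03,0],[0.2,0,0,-0.07,0],[0.2,0,0,-0.11,0],[0.2,0,0,-0.13,0],[0.2,0,0,-0.13,0]]]' 
python3 -m jog '[[[0.2,-0.035,0,0,0],[0.2,-0.035,0,0,0],[0.2,-0.035,0,0,0]]]' >/dev/null
python3 -c "
from h import *
s=snap('wrist','w11',(160,20,460,320),2)"
```

```text
time: 19.2
tool_pos: [0.5301, -0.0228, 0.0687]
tool_rot: [3.141, 0.0, 1.473]
contact_force: [-5.0, 1.6, 7.5]
opening: 0.0358
grip_force: 8.0
time: 19.62
tool_pos: [0.5303, -0.0229, 0.0677]
tool_rot: [3.141, -0.0, 1.473]
contact_force: [-0.2, 0.1, 0.0]
opening: 0.0536
grip_force: 0.0
time: 20.03
tool_pos: [0.5327, -0.0233, 0.203]
tool_rot: [3.131, 0.001, 1.473]
contact_force: [0.3, -0.9, -0.1]
opening: 0.0554
grip_force: 0.0
```

View pics/w11.png

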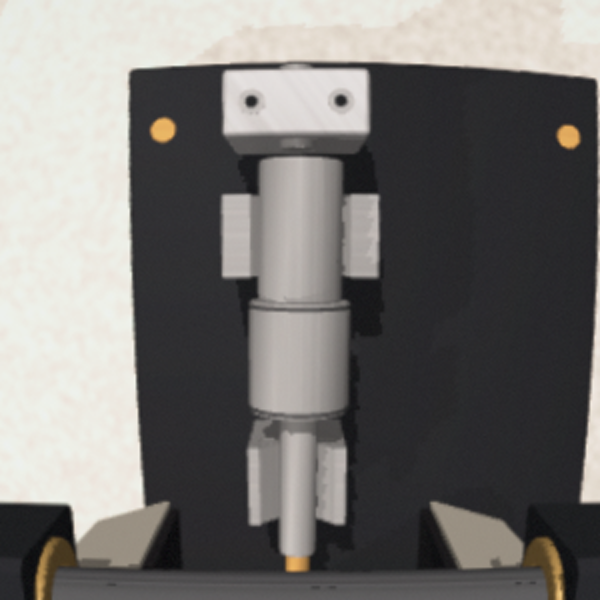

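```bash
python3 - <<'E'
from h import *
s=np.load("pics/w11.npy",allow_pickle=True)[0]
f=lambda L:[(160+u/2-.25,20+v/2-.25) for u,v in L]
S=wpx2w(s,f([(252,101),(341,101)]),.094).mean(0);print(S)
a=.0935;u=np.array([np.sin(a),np.cos(a)]);n=np.array([np.cos(a),-np.sin(a)])
for k,L,z in(("end",[(259,162),(340,162)],.083),("barrelsides",[(250,305),(349,305),(347,410),(249,410)],.083),("low",[(222,194),(379,195),(379,277),(222,277)],.078),("tall",[(248,447),(346,447),(346,525),(249,525)],.085),("thin",[(283,553),(312,553)],.082)):
    P=wpx2w(s,f(L),z);d=(P.mean(0)-S)[:2];print(k,"along",round(d@u,4),"across",round(d@n,4),np.ptp((P-S)[:,:2]@u).round(4),np.ptp((P-S)[:,:2]@n).round(4),P.mean(0).round(4))
to(.625,.289,.25,3.14)
E
```

```text
[0.53630669 0.05752367 0.094     ]
end along -0.0201 across 0.0009 0.0002 0.0283 [0.5353 0.0375 0.083 ]
barrelsides along -0.0901 across 0.0001 0.0385 0.0362 [ 0.528  -0.0322  0.083 ]
low along -0.0461 across 0.001 0.0305 0.0566 [0.533  0.0115 0.078 ]
tall along -0.138 across -0.0008 0.0309 0.0367 [ 0.5226 -0.0798  0.085 ]
thin along -0.1662 across -0.001 0.0001 0.0112 [ 0.5198 -0.1079  0.082 ]
shift [ 0.3551  0.0639 -0.0531] turn -1.6685 t 20.33 pos [ 0.5262 -0.0579  0.1968] rpy [-3.1401e+00 -6.0000e-04  1.4715e+00] open 0.0553 F [ 0.3 -0.8  0.6] g 0.0
```

```bash
python3 - <<'E'
from h import *
f=lambda L:[(425+(u-440)/4-.4,165+v/4-.4) for u,v in L]
B=px2w("scene",f([(543,517),(620,527)]),0);print(B.round(4),np.linalg.norm(B[1]-B[0]))
d=B[1]-B[0];yaw=np.arctan2(-d[0],d[1]);o=B.mean(0)[:2]-.031*np.array([np.cos(yaw),np.sin(yaw)]);print("yaw",yaw,"origin from base",o)
T=px2w("scene",f([(548,470),(633,480),(563,410),(638,422)]),.034);rect(T)
print("posttop",px2w("scene",f([(649,328)]),.15),"dial",px2w("scene",f([(638,258)]),.108))
E
```

```text
[[0.6471 0.2605 0.    ]
 [0.6512 0.3004 0.    ]] 0.04005523916838317
yaw -0.10278324409214384 origin from base [0.61827659 0.28364943]
sides mm [43.3 51.  38.9 57.5] ctr [0.6214 0.2831] dir01 1.8945
posttop [[0.6188765  0.28359801 0.15      ]] dial [[0.55277559 0.2949112  0.108     ]]
```

```bash
python3 -m jog '[[[0.5,0.35,0.063,-0.05,-1.52],[0.5,0.35,0.063,-0.05,-1.52],[0.5,0.35,0.063,-0.05,-1.52],[0.5,0.35,0.063,-0.05,-1.52],[0.5,0.35,0.063,-0.05,-1.52]]]' >/dev/null
python3 -c "
from h import *
to(.6187,.2836,.24,2.99)"
```

```text
shift [ 0.1022  0.1023 -0.0138] turn -0.8854 t 20.75 pos [0.5826 0.1436 0.2262] rpy [-3.1407e+00 -8.0000e-04  2.1046e+00] open 0.0687 F [ 1.9 -0.9  0.3] g 0.0
```

```bash
python3 -m jog '[[[0.5,0.102,0.102,-0.014,-0.885],[0.5,0.102,0.102,-0.014,-0.885],[0.5,0.102,0.102,-0.014,-0.885],[0.5,0.102,0.102,-0.014,-0.885],[0.5,0.102,0.102,-0.014,-0.885]]]' >/dev/null
python3 -m jog '[[[0.5,0,0,0,-0.26],[0.5,0,0,0,-0.26],[0.5,0,0,0,-0.26],[0.5,0,0,0,-0.26]]]' >/dev/null
python3 - <<'E'
from h import *
s=snap('wrist','w12'); to(.6187,.2836,.124,2.99)
im=cv2.imread('pics/w12_full.png'); g=cv2.cvtColor(im,cv2.COLOR_BGR2GRAY)
c=ww2px(s,[[.6187,.2836,.15],[.6187,.2836,.1],[.6187-.064,.2836+.01,.11]]); print(c)
E
```

```text
shift [0.001  0.0028 0.1161] turn -0.0103 t 21.55 pos [0.6193 0.2807 0.2401] rpy [-3.1414e+00 -9.0000e-04  2.9797e+00] open 0.0693 F [-0.8  0.1  0.9] g 0.0
[[314.61318837 244.26055756]
 [313.82905879 227.25878948]
 [313.58526107 145.84389514]]
```

```bash
python3 - <<'E'
from h import *
im=cv2.imread('pics/w12_full.png')[90:290:5,240:400:3]; g=cv2.cvtColor(im,cv2.COLOR_BGR2GRAY)
ch=" .:-=+*#%@"
for i,r in enumerate(g): print(90+5*i,"".join(ch[9-int(v)*10//256] for v in r))
E
```

```text
90 ::::::::::::::::::::::::::::::::::::::::::::::::::::::
95 ::::::::::::::::::::::::::::::::::::::::::::::::::::::
100 ::::::::::::::::::::::::::::::::::::::::::::::::::::::
105 ::-:::::::::::::::::::::::::::::::::::::::::::::::::::
110 ::::::::::::::::::::::::::::::::::::::::::::::::::::::
115 ::::::::::::::::::::::::::::::::::::::::::::::::::::::
120 ::::::::::::::::::::::::::::::::::::::::::::::::::::::
125 ::::::::::::::::::::::::::::::::::::::::::::::::::::::
130 ::::::::::::::::::::::::::::::::::::::::::::::::::::::
135 ::::::::::::::::::::::::::::::::::::::::::::::::::::::
140 ::::::::::::::::::***++=========::::::::::::::::::::::
145 :::::::::::::::::-#*+++=======++::::::::::::::::::::::
150 :::::::::::::::::-#*+++=======++::::::::::::::::::::::
155 :::::::::::::::::-**+++======+++::::::::::::::::::::::
160 =+++++===+-::::::::::::#*#=:::::::::::::::::::::::::::
165 +++++=++=::::::::::::::*===:::::::::::::::::::::::::::
170 +++++++=:::::::::::::::*==::::::::::::::::::::::::::::
175 ++++=-:::::::::::::::::*==::::::::::::::::::::::::::::
180 :-++=::::::::::::::::::+==::::::::::
[... 557 characters left out ...]
+++++=:-++++==*+#%%*****##**--------::::-:-::::::::
235 +++=++++=::++++++*+#%%*****##*+------::::::::-:---::::
240 :=+=+=:::::=+++++*+#%%====++##*-------::::::--:-::--::
245 :-====:::::::::::::+##=====+#=--------::::::-:--:::::-
250 :::::::::::::::::::::======-:---::----::::::---:-::::-
255 ::::::::::::::::::::::*****--:---------:::::::--:::--:
260 ::::::::::::::::::::::::----::-::::::-:-::::::::------
265 ::::::::::::::::::::::::::--::::-::-------::::::----::
270 :::::::::::::::::::::::::::::::::::::-::---:::::-:---:
275 ::::::::::::::::::::::::::::::::::::::-----:::::=%%***
280 ::::::::::::::::::::::::::::::::::::::::::-:-::-*@@%**
285 :::::::::::::::::::::::::::::::::::::::::-:--:::#@@@#*
```

```bash
python3 - <<'E'
from h import *
s=np.load("pics/w12.npy",allow_pickle=True)[0]
A=wpx2w(s,[(312,246.5),(314,149)],[.15,.12]);print(A,np.arctan2(*(A[0]-A[1])[[1,0]]),np.linalg.norm(A[0]-A[1]))
to(A[0][0],A[0][1],.124,2.99)
E
```

```text
[[0.61996157 0.28162273 0.15      ]
 [0.55688615 0.29344607 0.12      ]] -0.18529750056495034 0.07083996561940145
shift [-0.0006  0.001   0.1161] turn -0.0103 t 21.55 pos [0.6193 0.2807 0.2401] rpy [-3.1414e+00 -9.0000e-04  2.9797e+00] open 0.0693 F [-0.8  0.1  0.9] g 0.0
```

```bash
python3 -m jog '[[[0.5,0,0.001,0.03,0.01],[0.5,0,0.001,0.06,0.01],[0.5,0,0.001,0.09,0.01],[0.5,0,0.001,0.11,0.01],[0.5,0,0.001,0.114,0.01]]]' >/dev/null
python3 -m jog '[[[0.5,0,0,0,0],[0.5,0,0,0,0]]]' 
python3 -m jog '[[[-1,0,0,0,0],[-1,0,0,0,0],[-1,0,0,0,0],[-1,0,0,0,0],[-1,0,0,0,0]]]' 30 >/dev/null
python3 -m jog '[[[-1,0,0,0,0],[-1,0,0,0,0],[-1,0,0,0,0],[-1,0,0,0,0],[-1,0,0,0,0]]]'
```

```text
time: 22.13
tool_pos: [0.6205, 0.2815, 0.128]
tool_rot: [3.141, 0.002, 2.972]
contact_force: [0.9, -0.5, 0.8]
opening: 0.0689
grip_force: 0.0
time: 22.97
tool_pos: [0.6197, 0.2812, 0.1266]
tool_rot: [-3.141, -0.0, 2.973]
contact_force: [-1.6, -0.5, -0.2]
opening: 0.0117
grip_force: 30.0
```

```bash
python3 -m jog '[[[-1,0,0,-0.02,0],[-1,0,0,-0.05,0],[-1,0,0,-0.08,0],[-1,0,0,-0.11,0],[-1,0,0,-0.125,0]]]' 45
python3 -m jog '[[[-1,0,0,0,0],[-1,0,0,0,0]]]'
python3 -c "
from h import *
snap('wrist','w13'); to(.5925,-.0382,.25,3.048)"
```

```text
time: 23.38
tool_pos: [0.6204, 0.2815, 0.2552]
tool_rot: [3.14, 0.003, 2.973]
contact_force: [-0.0, 0.3, -2.8]
opening: 0.0115
grip_force: 45.0
time: 23.55
tool_pos: [0.6196, 0.2812, 0.2512]
tool_rot: [-3.141, -0.0, 2.973]
contact_force: [-0.5, -0.6, -5.6]
opening: 0.0116
grip_force: 45.0
shift [-0.0274 -0.3191  0.    ] turn -0.075 t 23.6 pos [0.6191 0.281  0.2496] rpy [-3.1401e+00 -3.0000e-03  2.9730e+00] open 0.0118 F [ 0.2 -0.2 -5. ] g 45.0
```

```bash
python3 -m jog '[[[-1,-0.014,-0.16,0,-0.075],[-1,-0.014,-0.16,0,-0.075],[-1,-0.014,-0.16,0,-0.075],[-1,-0.014,-0.16,0,-0.075],[-1,-0.014,-0.16,0,-0.075]]]' >/dev/null
python3 -c "
from h import *
to(.5925,-.0382,.25,3.048)"
```

```text
shift [-0.0022 -0.153  -0.0002] turn -0.0058 t 24.02 pos [0.6055 0.1142 0.2491] rpy [-3.1369 -0.0051  3.0422] open 0.0114 F [ 1.  -1.9 -4.1] g 45.0
```

```bash
python3 -m jog '[[[-1,-0.002,-0.153,0,-0.002],[-1,-0.002,-0.153,0,-0.002],[-1,-0.002,-0.153,0,-0.002],[-1,-0.002,-0.153,0,-0.002],[-1,-0.002,-0.153,0,-0.002]]]' >/dev/null
python3 -m jog '[[[-1,0,0,0,0],[-1,0,0,0,0],[-1,0,0,0,0]]]' >/dev/null
python3 - <<'E'
from h import *
s=snap('wrist','w14'); sc=snap('scene','s14')
to(.5925,-.0382,.25,3.048)
a=cv2.imread('pics/w14_full.png');b=cv2.imread('pics/s14_full.png')
c=lambda im,sz:cv2.resize(im,sz,interpolation=cv2.INTER_CUBIC)
cv2.imwrite('pics/comp.png',np.hstack([c(a[80:280,210:410],(400,400)),c(b[160:310,225:375],(400,400))]))
E
```

```text
shift [ 0.0011 -0.0084  0.0012] turn 0.0039 t 24.78 pos [ 0.5944 -0.0299  0.2512] rpy [ 3.1412e+00 -9.0000e-04  3.0519e+00] open 0.0117 F [-0.4  0.2 -4.3] g 45.0
```

View pics/comp.png

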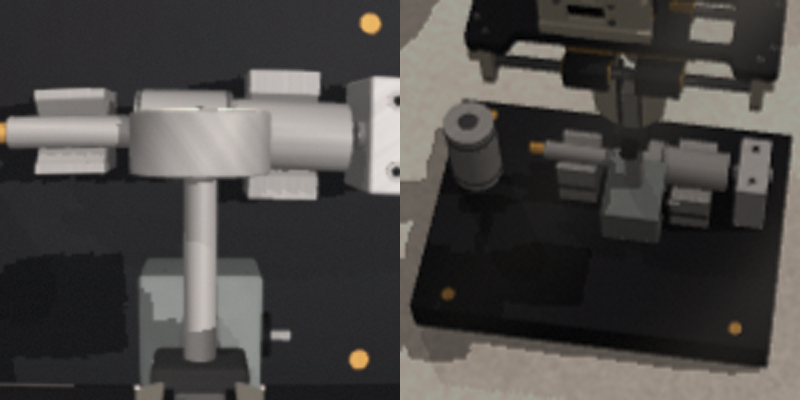

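The left half shows the held stand's dial at crop u 130–271, v 108–178, arm centre u≈200 and base top u 139–262. The right half shows the spindle seated with the stand behind it. The square is untouched at about (470,120).

```bash
python3 - <<'E'
from h import *
s=np.load("pics/w14.npy",allow_pickle=True)[0]
f=lambda L:[(210+u/2-.25,80+v/2-.25) for u,v in L]
Rm=R.from_euler("xyz",s["tool_rot"]).as_matrix();p=s["tool_pos"]
for k,L,h in(("dial sides",[(130,143),(271,143)],.108),("dial top front/back edge",[(200,109),(200,175)],.124),("arm",[(185,250),(216,250)],.1),("base top",[(139,270),(262,270)],.034)):
    print(k,((wpx2w(s,f(L),p[2]-.1266+h)-p)@Rm).round(4))
S=wpx2w(s,f([(397,101),(393,171)]),.094);print("holes",S.round(4),S.mean(0))
E
```

```text
dial sides [[ 0.0646 -0.0164  0.0187]
 [ 0.0645  0.0154  0.0187]]
dial top front/back edge [[ 0.0718 -0.0006  0.0027]
 [ 0.0583 -0.0006  0.0027]]
arm [[ 0.0385 -0.0043  0.0267]
 [ 0.0385  0.0032  0.0267]]
base top [[ 0.0205 -0.021   0.0926]
 [ 0.0204  0.02    0.0927]]
holes [[0.5214 0.0585 0.094 ]
 [0.5508 0.0548 0.094 ]] [0.53610227 0.05666858 0.094     ]
```

```bash
python3 -m jog '[[[-1,0.001,-0.0084,0,0.004],[-1,0.001,-0.0084,0.01,0.004],[-1,0.001,-0.0084,0.03,0.004],[-1,0.001,-0.0084,0.045,0.004],[-1,0.001,-0.0084,0.05,0.004]]]' >/dev/null
python3 -m jog '[[[-1,0,0,0,0],[-1,0,0,0,0],[-1,0,0,0,0]]]' >/dev/null
python3 -c "
from h import *
to(.5925,-.0382,.1666,3.048)"
```

```text
shift [0.001  0.0014 0.0361] turn -0.0019 t 25.45 pos [ 0.5933 -0.0397  0.2027] rpy [-3.1415e+00  2.0000e-03  3.0461e+00] open 0.0115 F [ 0.4  0.8 -4.6] g 45.0
```

```bash
python3 -m jog '[[[-1,0.0005,0.001,0.01,-0.002],[-1,0.0005,0.001,0.02,-0.002],[-1,0.0005,0.001,0.026,-0.002],[-1,0.0005,0.001,0.029,-0.002],[-1,0.0005,0.001,0.03,-0.002]]]' >/dev/null
python3 -m jog '[[[-1,0,0,0,0],[-1,0,0,0,0],[-1,0,0,0,0]]]' >/dev/null
python3 -c "
from h import *
to(.5925,-.0382,.1666,3.048)"
```

```text
shift [0.0001 0.0004 0.0055] turn 0.0 t 26.12 pos [ 0.5926 -0.0386  0.1721] rpy [3.1416e+00 9.0000e-04 3.0480e+00] open 0.0119 F [-0.4 -0.4 -4.5] g 45.0
```

```bash
python3 -m jog '[[[-1,0,0,0.002,0],[-1,0,0,0.004,0],[-1,0,0,0.004,0]]]'
python3 -m jog '[[[-1,0,0,0.001,0],[-1,0,0,0.001,0]]]'
python3 -m jog '[[[-1,0,0,0.0005,0],[-1,0,0,0.0005,0]]]'
```

```text
time: 26.37
tool_pos: [0.5921, -0.0385, 0.1673]
tool_rot: [3.141, -0.001, 3.048]
contact_force: [-0.0, 0.3, -3.7]
opening: 0.0117
grip_force: 45.0
time: 26.53
tool_pos: [0.5923, -0.0386, 0.1667]
tool_rot: [3.141, 0.0, 3.048]
contact_force: [-0.2, -0.3, -3.9]
opening: 0.0119
grip_force: 45.0
time: 26.7
tool_pos: [0.5924, -0.0385, 0.1666]
tool_rot: [3.142, 0.001, 3.048]
contact_force: [-1.0, -0.2, -1.9]
opening: 0.0116
grip_force: 45.0
```

```bash
python3 -m jog '[[[-1,0,0,0.0007,0],[-1,0,0,0.0007,0]]]' 15
python3 -m jog '[[[-0.5,0,0,0,0],[0,0,0,0,0],[0.2,0,0,0,0],[0.3,0,0,0,0],[0.3,0,0,0,0]]]'
python3 -m jog '[[[0.3,0,0,0,0],[0.3,0,0,0,0]]]'
python3 -m jog '[[[0.3,0,0,-0.03,0],[0.3,0,0,-0.06,0],[0.3,0,0,-0.09,0],[0.3,0,0,-0.12,0],[0.3,0,0,-0.12,0]]]'
python3 -m jog '[[[0.3,0,0,0,0],[0.3,0,0,0,0],[0.3,0,0,0,0]]]' >/dev/null
python3 - <<'E'
from h import *
s=snap('wrist','w15'); print(s['tool_pos'],s['time'])
g=cv2.cvtColor(cv2.imread('pics/w15_full.png'),cv2.COLOR_BGR2GRAY)
z=lambda P:ww2px(s,P).round(1)
n=np.array([.9956,-.0934,0]);o=np.array([.5925,-.0382,.04]);u=np.array([.0934,.9956,0])
print("expected dial sides",z([o-.065*n-.016*u+[0,0,.108],o-.065*n+.016*u+[0,0,.108],o+[0,0,.15]]),"barrel",z([o-.065*n+[0,0,.059]]),"holes",z([[.5211,.0591,.094],[.5511,.0563,.094]]))
ch=" .:-=+*#%@"
for y in range(120,276,5): print(y,"".join(ch[9-int(v)*10//256] for v in g[y,210:420:3]))
E
```

```text
time: 26.87
tool_pos: [0.5925, -0.0384, 0.1665]
tool_rot: [3.141, 0.001, 3.048]
contact_force: [-1.6, 1.2, 5.3]
opening: 0.0121
grip_force: 15.0
time: 27.28
tool_pos: [0.5924, -0.0386, 0.1654]
tool_rot: [3.142, 0.0, 3.048]
contact_force: [0.1, -1.3, -0.3]
opening: 0.0406
grip_force: 0.0
time: 27.45
tool_pos: [0.5923, -0.0386, 0.1654]
tool_rot: [3.142, -0.0, 3.048]
contact_force: [0.1, 0.9, 0.3]
opening: 0.0537
grip_force: 0.0
time: 27.87
tool_pos: [0.5945, -0.0389, 0.2923]
tool_rot: [-3.14, 0.011, 3.048]
contact_force: [-0.1, -1.0, 0.7]
opening: 0.0594
grip_force: 0.0
[ 0.59165904 -0.03846597  0.28387065] 28.1167
expected dial sides [[289.9 148.1]
 [331.9 148.1]
 [311.2 245.3]] barrel [[310.7 147.2]] holes [[408.3 133. ]
 [407.5 165.1]]
120 %%%%%%%%%%%%%%%%%%%%%%%%%%%%%%%%%%%%%%%%%%%#-:::::--===%#%#%%###%%%%#%
125 %%%%%%%%%%%%%%%%%%%%%%%%%%%%%%%%%%%%%%%%%@%#-:::::::::-%%%#***=.......
130 %%%%%%%%%%%*::::::::::+*%%%*============+*%#+======---=%%%%***=..:::..
135 %%%%%%%%%@%%+++++++++++#%%#+-------------+------========+++***=..:+:..
140 %%%%%%%#*+++====+++++=++****+=---:::::---=:::::--
[... 1346 characters left out ...]
%%%%%%%%%%%%%%%%%%%%%%%#.
235 %%%%%%%%%%%@%%%%%%%%%@@%@@%==##****+*#*=+%%%%%%%%%%%%%%%%%%%%%%%%%%%#.
240 %%%%%%%%%%%%@@%%%%%%%%%%%%%==##-::::=#*=+%%%%%%%%%%%%%%%%%%%%%%%%%%%+ 
245 %%%%%%%%%%%%%%%%%%%%%%%%%%%%%##-::::=#%%%%%%%%%%%%%%%%%%%%%%%%%%%%%%=.
250 %%%%%%%%%%%%%%%%%%%%%%%%%%%%%%%-:--:=%%%%%%%%%%%%%%%%%%%%%%+--%%%%%%=.
255 %%%%%%%%%%%%%%%%%%%%%%%%%%%%%%%%%%%%%%%%%%%%%%%%%%%%%%%%%%%#-+%%%%%%:.
260 %%%%%%%%%%%%%%%%%%%%%%%%%%%%%%%%%%%%%%%%%%%%%%%%%%%%%%%%%%%%%%%%%%%%..
265 .............:::....::................................. ..............
270 .........:.......................... .................................
275 ...:-=+++*%#....................................... ...+%*++++=-......
```

The stand is where it should be: dial at pixels 291–331 (expected 290–332), post top at (310,245) and stop holes unchanged. The gripper is clear, so I'm handing in.

```bash
python3 -c "
from h import *
print(robot.hand_in())"
```

```text
the job is handed in; nothing more can be done
None
```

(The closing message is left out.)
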